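Hang the spoon tray on the slotted rack and press it home

TASK

Pick up the blue spoon tray from the counter, hook its two rear tabs into the two slots of the steel rack, and push it down until the red spring catch snaps out over its cross bar and it hangs locked, upright and flush; then let go. Feel for the slots and never force the tray against the rack; leave the jar, funnel, tiffin box and crock where they are.

Things in the scene. Friction and masses are not known exactly. Their poses are not given: they have to be found in the camera images.
- tray_mid (a point): (All sizes in mm.) Blue spoon tray, 0.3 kg, standing on the counter. Point: in its grip rib, 45 above the tray's bottom, 42 in front of the back plate's rear face, near the centre of mass. x to the rear (tab side, toward the rack once hung), y across, z up. White upright grip rib on the middle line: 14 thick in y, from 4 to 90 above the bottom, 72 to 12 in front of the rear face; flat top.
- tray_tabs (a point): Midway between the tray's two hooked tabs, on the back plate's rear face, 62 above the bottom (underside of the stems). Plate 110 wide, 90 high, 4 thick. Tabs at y = -35 and +35, 7 wide, 14 out behind; stem 62 to 70 above the bottom; a lip at its end hangs down to 44, leaving a gap to the plate of 5.5 (7 at the lip's lower end). Tray part in front: 76 deep, rims 18 high.
- tray_bar (a point): Middle of the tray's cross bar, on the rear face, 30.5 above the bottom: a bar 5 high, 4 thick, crossing a window (y -12 to 12) in the back plate that is open from 33 to 60 above it and below it. Only the bar meets the red catch; locked, the catch stands in the window above the bar.
- rack: Steel rack fixed on the counter, 210 wide, 170 high: foot 8 high, posts, cross rail, and on the front a slotted strip 180 wide, 4 thick, 55 to 168 above the counter. Origin: on the counter, middle line, in the plane of the strip's front face; x the way the tabs go in, y across, z up. The strip is clamped off true: up to 13 either way in y, 4 up or down, NOT in this reading: feel or look.
- rack_slots (a point): Nominal point (as if the strip sat true) midway between the slots at their lower ends, on the strip's front face, 112 above the counter. Two upright slots centred at y = -35 and +35, 10 wide, 38 high (112 to 150), open behind. Both slots and the catch share the strip's unknown offset. Fully down, the stems rest on the slots' lower ends, tray bottom nominally 50 above the counter.
- catch (a joint): Red spring catch in the strip midway between the slots: a wedge 12 wide standing 6 out of the front face, flat below, sloping above. m: 0 = sprung out, to 0.0075 = pressed back (spring 3 to 6 N, smooth). The bar meets it 16 above the fully-down place; pushing on takes about 5 to 20 N down, then it snaps out over the bar just as the tray bottoms. Over 40 N between tray and rack is too much.
- jar_mid (a point): Squat clear glass jar, 100 across, 105 high; the point is at its centre, 52 up. Leave alone.
- funnel_mid (a point): Yellow plastic funnel standing on its mouth, 90 across, 95 high; the point is 45 up. Leave alone.
- tiffin_mid (a point): Steel tiffin box with clip latches, 104 x 150, 82 high with its handle; the point is at its centre, 35 up. Leave alone.
- crock_mid (a point): White ceramic crock with a hinged steel lid, 92 across, 102 high; the point is at its centre, 45 up. Leave alone.

How it is judged:
By the outcome, as a careful person would: the job done as asked, in the order asked, and still so for the second after the job is handed in, with the robot touching nothing.
It also fails if it takes over 67 s, if anything falls off the work surface, if the arm or the gripper's body presses on something with over 40 N, if the wrist force passes 120 N, or if a joint passes its speed limit or range.

ROBOT

A 6-joint arm with a two-finger parallel gripper is mounted at the origin on the work surface. World frame = base frame: x ahead of the robot, y to its left, z up, the work surface at z = 0. Lengths are in m, angles in rad, forces in N, time in s.
With the tool pointing down it reaches from about 0.35 to 0.85 m from the base axis. Payload 8.1 kg.
Tool frame: the origin (TCP) lies at the very end of the fingers, on their centre line; the grasp point (between the pads) lies 19 mm behind it; z points along the fingers, y is the line along which they close (so a half turn about z gives the same grasp; the last joint's range is limited). The gripper opens to 93 mm and grips with 3 to 60 N. Pads are 15 mm wide; open, the fingers measure 128 mm over their backs; the gripper's body (75 mm by 188 mm) begins 65 mm behind the grasp point.
Start: joints at [-1.195, 0.13, 1.488, -0, 1.523, -0.085], TCP at [0.267, -0.537, 0.219] pointing down, gripper open.
Joint ranges: [-2.96, 2.96], [-0.89, 2.26], [0.02, 2.5], [-1.34, 4.48], [0, 2.73], [-2.66, 2.66]. Speed limits (rad/s): [2.39, 2.39, 2.79, 3.14, 3.14, 3.14].

INTERFACE

Orientations are given as a rotation vector (axis times angle).
In Python, from plant import ctrl, snapshot gives the robot as it stands.
- The arm moves only by the tool jog_arm, never from a script. Its argument "steps" is a list of rows, each a list of 6 numbers: the shift along the tool's x, y, z in m, then the turn, a rotation vector about the tool's x, y, z in rad. A call has 1 to 10 rows; each row shifts and turns the commanded pose from where the row before left it, along the tool's axes as they then stand; what a row does not reach is not made up. A row lasts 1/12 s, in which the tool goes at most 41.7 mm and 7.16 degrees, less where a joint would pass 70% of its speed; a pose out of reach is approached as far as the arm can. A call with a gripper value outside its range is refused whole. "hand" is the closure in counts, from 0 (fully open) to 255 (shut), set as the call begins (left out, the last holds). The fingers move at their own pace and stop on an object; "squeeze" is the grip in N (left out, the last holds). Time passes only in rows, so rows that do not move let the fingers close. It gives the time, the measured TCP pose, the force, the opening and the grip force at its end, in the units of the state.
- ctrl.get_state(): the state, without advancing time (a new reading comes with each control period).
- snapshot(name): name is "scene" or "top"; returns a dict with "frame" (420x560x3 uint8, red, green, blue), "intrinsics" (3x3 intrinsics, pixels), "R" (3x3) and "t" (3): a world point X has camera coordinates R X + t. Camera axes: x right, y down, z forward; pixel columns grow to the right and rows downward; lengths in m; the calibration is good to about 2 mm. A picture is of the moment at which its call begins. There is no depth.
- ctrl.finish_job(): hands the job in; it is judged then, once.
The state is a dict: "time_s": time; "joint_positions": joint angles; "joint_velocities": joint speeds; "effort": joint torques, N m; "eef_pos": TCP position; "tool_rot": TCP orientation; "force": force on the tool from outside, world axes, zero at the start; "ft_torque": the same for the moment, N m; "opening": finger opening in m; "grasp_force": force on a finger pad.
Only numpy, scipy, OpenCV 4.12 (cv2) and the standard library are available. Lean on these libraries where they do the work, as an engineer would, in place of code of your own. Each camera call takes 0.05 s, during which the arm holds its last target. There are 200 camera calls.

## Working session

There is one attempt and no reset: what is moved stays moved. The work goes in short steps, Python scripts to look and compute and a tool call to move; the robot and the scene stay as the last step left them, time stands still between calls to the robot, and variables do not carry over. Pictures are saved under pics/ and viewed, at most 10 in all, crops included, and the job is handed in when it is done.

Besides the shell and the picture viewer there is one more tool, called as name([rows], argument=value, ...), one row to a line, values as JSON. jog_arm: Moves the arm, as the interface text tells. Its arguments: {"type":"object","properties":{"steps":{"type":"array"},"hand":{"type":"number"},"squeeze":{"type":"number"}},"required":["steps"]}

```bash
mkdir -p pics; ls; python3 - <<'E'
from plant import ctrl, snapshot
import cv2,numpy as np
for n in("scene","top"):
    s=snapshot(n); cv2.imwrite(f"pics/{n}0.png",s["frame"][:,:,::-1])
    np.savez(f"{n}0.npz",**s)
    print(n,s["intrinsics"].tolist(),np.round(s["R"],4).tolist(),s["t"], -s["R"].T@s["t"])
st=ctrl.get_state(); print({k:np.round(v,4).tolist() for k,v in st.items()})
E
```

```text
pics
scene [[396.7139124014407, 0.0, 278.776693970813], [0.0, 396.7139124014407, 210.50486020203337], [0.0, 0.0, 1.0]] [[0.6151, 0.7884, 0.0046], [0.5856, -0.453, -0.6722], [-0.5279, 0.4162, -0.7403]] [-0.37048433 -0.24727719  1.31727905] [ 1.06812904 -0.36816175  0.8106701 ]
top [[477.9784404411472, 0.0, 280.42423442476746], [0.0, 477.9784404411472, 212.36026925826243], [0.0, 0.0, 1.0]] [[0.0299, -0.9991, 0.0307], [-0.985, -0.0347, -0.1689], [0.1698, -0.0252, -0.9852]] [-0.02708683  0.57117122  0.98084841] [0.39692297 0.01741526 1.06357075]
{'time_s': 0.1, 'joint_positions': [-1.1954, 0.1311, 1.4892, 0.0, 1.523, -0.0854], 'joint_velocities': [0.0007, -0.0017, -0.0021, 0.0004, 0.0012, 0.0], 'effort': [0.0023, -56.1345, -49.3093, 0.0773, 0.0292, -0.0001], 'eef_pos': [0.2666, -0.5369, 0.2177], 'tool_rot': [-3.057, -0.7171, 0.0004], 'force': [-0.0096, 0.5896, -0.2941], 'ft_torque': [0.0047, -0.0316, -0.0281], 'grasp_force': 0.0, 'opening': 0.0925}
```

View pics/scene0.png

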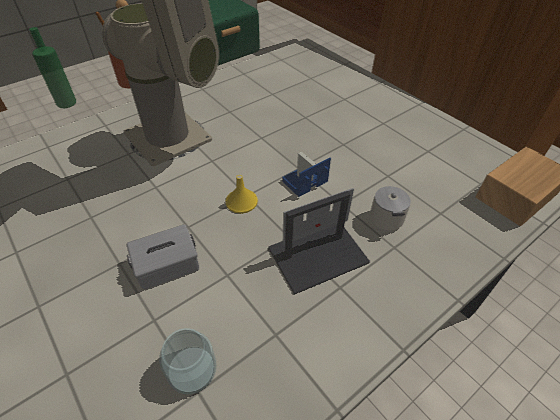

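View pics/top0.png

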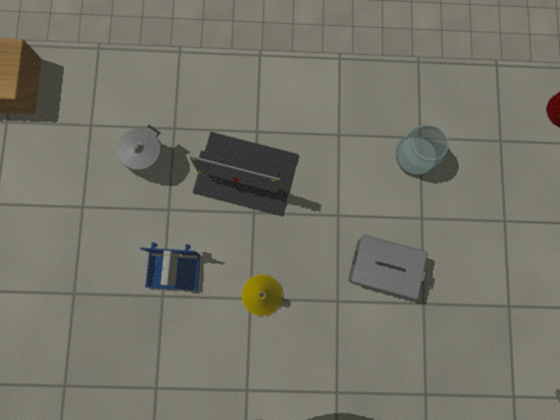

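The scene view shows the rack from behind: slots near (303,214) and (335,209), catch near (318,225). In the top view the rack is at (245,172) with the catch at (236,180). The tray is at (173,270) with its tabs towards +x, next to the funnel (263,295) and crock (138,150). Next I'll enlarge these areas.

```bash
cat > h.py <<'E'
import numpy as np,cv2
def cam(n):
    return dict(np.load(n+".npz"))
def ray(c,u,v):
    K,R,t=c["intrinsics"],c["R"],c["t"]; o=-R.T@t
    return o,R.T@np.linalg.inv(K)@np.array([u,v,1.])
def onz(c,u,v,z):
    o,d=ray(c,u,v); return o+d*(z-o[2])/d[2]
def tri(c1,p1,c2,p2):
    P=[c["intrinsics"]@np.c_[c["R"],c["t"]] for c in(c1,c2)]
    X=cv2.triangulatePoints(P[0],P[1],np.array(p1,float).reshape(2,1),np.array(p2,float).reshape(2,1))
    return (X[:3]/X[3]).ravel()
def proj(c,X):
    p=c["intrinsics"]@(c["R"]@np.array(X)+c["t"]); return p[:2]/p[2]
E
python3 - <<'E'
from h import *
t=cam("top0");s=cam("scene0")
def cr(f,x,y,w,h,k):return cv2.resize(f[y:y+h,x:x+w,::-1],None,fx=k,fy=k,interpolation=cv2.INTER_CUBIC)
A=cr(t["frame"],180,120,130,100,3); B=cr(t["frame"],120,230,130,100,3)
C=cr(s["frame"],265,180,130,100,3); D=cr(s["frame"],265,130,130,100,3)
cv2.imwrite("pics/c1.png",np.vstack([np.hstack([A,B]),np.hstack([C,D])]))
for c,n in((t,"top"),(s,"scene")):
    f=c["frame"].astype(int);r,g,b=f[...,0],f[...,1],f[...,2]
    red=((r>110)&(g<60)&(b<60)).astype(np.uint8); 
    m,l,st,ce=cv2.connectedComponentsWithStats(red); print(n,"red",[(st[i].tolist(),ce[i].round(1).tolist()) for i in range(1,m)])
    blue=((b>r+40)&(b>70)|((b>2*r)&(b>40))).astype(np.uint8)
    m,l,st,ce=cv2.connectedComponentsWithStats(blue); print("blue",[(st[i].tolist(),ce[i].round(1).tolist()) for i in range(1,m) if st[i][4]>15])
E
```

```text
top red []
blue [([141, 243, 23, 9, 56], [152.5, 248.0]), ([170, 245, 25, 9, 58], [183.6, 250.1]), ([146, 253, 39, 36, 382], [157.2, 274.4]), ([191, 260, 8, 30, 95], [195.6, 274.7])]
scene red []
blue [([300, 158, 31, 16, 54], [316.6, 164.7]), ([311, 174, 7, 10, 32], [314.2, 179.0]), ([283, 177, 14, 12, 24], [289.3, 182.8])]
```

View pics/c1.png

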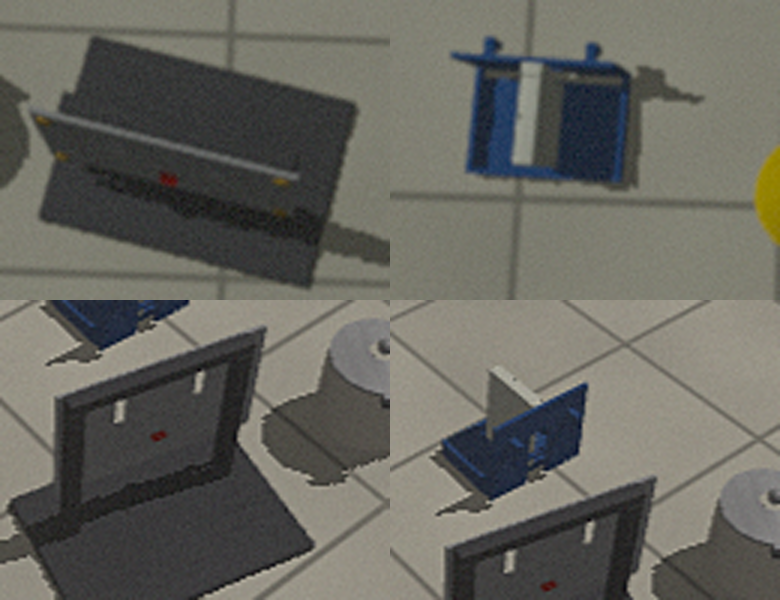

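The crops show the strip's top edge in the top view as a light line running from about (191,157) to (279,179), with the catch at (236,179.5). In the scene view the slots are at about (305,217) and (331,207). In the top view the tray's rib top runs from about (167,284) to (170,251). Next I'll turn these pixels into world positions.

```bash
python3 - <<'E'
from h import *
t=cam("top0");s=cam("scene0")
q=lambda x0,y0,u,v:(x0+(u+.5)/3-.5,y0+(v+.5)/3-.5)
T=lambda u,v,z:onz(t,*q(180,120,u,v),z)
f=np.array([T(*p,.008)[:2] for p in((92,38),(355,103),(310,287),(40,217))]);print("foot",f.round(4).tolist(),"c",f.mean(0).round(4))
for a,b in((0,1),(1,2),(2,3),(3,0)): d=f[b]-f[a];print(np.linalg.norm(d).round(4),np.degrees(np.arctan2(d[1],d[0])).round(1))
a,b=T(33,110,.168),T(298,178,.168);d=b-a;print("strip",a.round(4),b.round(4),np.linalg.norm(d).round(4),np.degrees(np.arctan2(d[1],d[0])).round(1))
cs=q(265,180,158,136);print("catch tri",tri(t,q(180,120,168,179),s,cs).round(4))
# tray: rib top by brightness
r=t["frame"][230:300,130:215].astype(int);m=((r.min(2)>150)).astype(np.uint8)
n,l,st,ce=cv2.connectedComponentsWithStats(m);i=1+st[1:,4].argmax();print(st[i],ce[i])
c,_=cv2.findContours((l==i).astype(np.uint8),0,2)
R=cv2.minAreaRect(c[0]);bx=cv2.boxPoints(R)+[130,230];w=np.array([onz(t,*p,.09)[:2] for p in bx]);print("rib",R,w.round(4).tolist(),w.mean(0).round(4))
for a in(0,1): d=w[a+1]-w[a];print(np.linalg.norm(d).round(4),np.degrees(np.arctan2(d[1],d[0])).round(1))
B=lambda u,v,z:onz(t,*q(120,230,u-390,v),z)
print("platetop",B(452,57,.09).round(4),B(628,72,.09).round(4),"tabs",B(491,46,.07).round(4),B(593,50,.07).round(4))
print("front corners z18",B(468,172,.018).round(4),B(624,184,.018).round(4))
for n,p in(("slot1top",(122,98)),("s1bot",(118,124)),("s2top",(200,69)),("s2bot",(198,93))):print(n,np.round(q(265,180,*p),1))
E
```

```text
foot [[0.7596, 0.157], [0.7159, -0.0458], [0.5723, -0.0155], [0.6183, 0.1881]] c [0.6665 0.071 ]
0.2074 -102.2
0.1468 168.1
0.2088 77.3
0.1447 -12.4
strip [0.6548 0.171  0.168 ] [ 0.6163 -0.0008  0.168 ] 0.176 -102.6
catch tri [0.6361 0.0902 0.0726]Traceback (most recent call last):
  File "<stdin>", line 11, in <module>
ValueError: attempt to get argmax of an empty sequence
```

```bash
python3 - <<'E'
from h import *
t=cam("top0");s=cam("scene0")
q=lambda x0,y0,u,v:(x0+(u+.5)/3-.5,y0+(v+.5)/3-.5)
r=t["frame"][230:300,130:215].astype(int);sub=r[:,32:52]
m=np.zeros(r.shape[:2],np.uint8);br=r.min(2);print(np.percentile(sub.min(2),[50,80,90,95]))
m[18:60,34:52]=(br[18:60,34:52]>np.percentile(sub.min(2),90)*.85)
n,l,st,ce=cv2.connectedComponentsWithStats(m);i=1+st[1:,4].argmax();print(st[i],ce[i])
c,_=cv2.findContours((l==i).astype(np.uint8),0,2)
R=cv2.minAreaRect(c[0]);bx=cv2.boxPoints(R)+[130,230];w=np.array([onz(t,*p,.09)[:2] for p in bx]);print("rib",w.round(4).tolist(),w.mean(0).round(4))
for a in(0,1): d=w[a+1]-w[a];print(np.linalg.norm(d).round(4),np.degrees(np.arctan2(d[1],d[0])).round(1))
B=lambda u,v,z:onz(t,*q(120,230,u-390,v),z)
print("platetop",B(452,57,.09).round(4),B(628,72,.09).round(4),"tabs",B(491,46,.07).round(4),B(593,50,.07).round(4))
print("front corners z18",B(468,172,.018).round(4),B(624,184,.018).round(4))
# strip plane
yaw=np.radians(-12.5);ex=np.array([np.cos(yaw),np.sin(yaw),0]);ey=np.array([-ex[1],ex[0],0])
foot=np.array([.6665,.071,0]);mid=np.array([.6355,.0851,0])
print("strip rel foot",(mid-foot)@ex,(mid-foot)@ey)
for n,p,dx in(("s1top",(122,98),.002),("s1bot",(118,124),-.002),("s2top",(200,69),.002),("s2bot",(198,93),-.002),("catch",(158,136),.002)):
    o,d=ray(s,*q(265,180,*p));P=o+d*((mid+ex*dx-o)@ex)/(d@ex);print(n,P.round(4),"y rel foot",((P-foot)@ey).round(4))
for n,p,z in (("catch top",(168,179),.088),):
    o,d=ray(t,*q(180,120,*p));P=onz(t,*q(180,120,*p),z);print(n,P.round(4),((P-foot)@ex).round(4),((P-foot)@ey).round(4))
E
```

```text
[ 93.   116.   130.   135.05]
[ 34  21   6  34 157] [35.91719745 35.45859873]
rib [[0.4771, 0.2258], [0.4774, 0.2157], [0.4114, 0.2112], [0.4111, 0.2211]] [0.4443 0.2185]
0.0101 -88.1
0.0661 -176.0
platetop [0.4802 0.2736 0.09  ] [0.474 0.155 0.09 ] tabs [0.4904 0.2529 0.07  ] [0.49   0.1828 0.07  ]
front corners z18 [0.4046 0.2748 0.018 ] [0.3995 0.1633 0.018 ]
strip rel foot -0.03331697477724521 0.007056145668309866
s1top [0.6306 0.0538 0.139 ] y rel foot -0.0245
s1bot [0.6269 0.0554 0.1042] y rel foot -0.0238
s2top [0.6454 0.1206 0.1402] y rel foot 0.0439
s2bot [0.6425 0.1259 0.1064] y rel foot 0.0484
catch [0.6386 0.0898 0.0757] y rel foot 0.0123
catch top [0.6318 0.0881 0.088 ] -0.0376 0.0092
```

Tray rib top is near (0.447, 0.219) with yaw about 0 ± 3°. The rack yaw is about -12.5° and the strip middle is near (0.635, 0.088). I'll move above the tray now.

jog_arm([
  [0.0228,-0.0271,0,0,0,0],
  [0.0228,-0.0271,0,0,0,0],
  [0.0228,-0.0271,0,0,0,0],
  [0.0228,-0.0271,0,0,0,0],
  [0.0228,-0.0271,0,0,0,0],
  [0.0228,-0.0271,0,0,0,0],
  [0.0228,-0.0271,0,0,0,0],
  [0.0228,-0.0271,0,0,0,0],
  [0.0228,-0.0271,0,0,0,0],
  [0.0228,-0.0271,0,0,0,0],
], hand=100, squeeze=40)

```text
time_s: 0.93
eef_pos: [0.3503, -0.1916, 0.2183]
tool_rot: [-3.059, -0.717, 0.0]
force: [0.6, 0.1, 0.8]
opening: 0.0565
grasp_force: 0.0
```

jog_arm([
  [0.0228,-0.0271,0,0,0,0],
  [0.0228,-0.0271,0,0,0,0],
  [0.0228,-0.0271,0,0,0,0],
  [0.0228,-0.0271,0,0,0,0],
  [0.0228,-0.0271,0,0,0,0],
  [0.0228,-0.0271,0,0,0,0],
  [0.0228,-0.0271,0,0,0,0],
  [0.0228,-0.0271,0,0,0,0],
  [0.0228,-0.0271,0,0,0,0],
  [0.0228,-0.0271,0,0,0,0],
])

```text
time_s: 1.77
eef_pos: [0.4341, 0.1527, 0.2184]
tool_rot: [3.058, 0.718, -0.0]
force: [-0.0, -0.1, -0.6]
opening: 0.0565
grasp_force: 0.0
```

jog_arm([
  [0.0228,-0.0271,0,0,0,0],
  [0.0228,-0.0271,0,0,0,0],
  [0,0,0,0,0,0.1],
  [0,0,0,0,0,0.1],
  [0,0,0,0,0,0.1],
  [0,0,0,0,0,0.1],
  [0,0,0,0,0,0.06],
  [0,0,0,0,0,0],
  [0,0,0,0,0,0],
])

```text
time_s: 2.52
eef_pos: [0.4508, 0.2196, 0.2183]
tool_rot: [3.141, 0.005, -0.001]
force: [-0.4, -0.6, 0.1]
opening: 0.057
grasp_force: 0.0
```

```bash
cat >> h.py <<'E'
from scipy.spatial.transform import Rotation as Ro
def st():
    from plant import ctrl
    s=ctrl.get_state();R=Ro.from_rotvec(s["tool_rot"]).as_matrix();return s,np.array(s["eef_pos"]),R
E
python3 - <<'E'
from h import *
from plant import snapshot
s,p,R=st();print(s["time_s"],p.round(4),R.round(4).tolist(),s["opening"],np.round(s["force"],2),np.round(s["joint_positions"],2))
ims=[]
for n in("top","scene"):
    c=snapshot(n);np.savez(n+"1.npz",**c)
    f=c["frame"][...,::-1];x,y,w,h=(110,180,160,130) if n=="top" else (235,110,160,130)
    ims.append(cv2.resize(f[y:y+h,x:x+w],None,fx=2.5,fy=2.5,interpolation=cv2.INTER_CUBIC))
cv2.imwrite("pics/c2.png",np.hstack(ims))
E
```

```text
2.5167 [0.4508 0.2196 0.2183] [[1.0, 0.003, -0.0007], [0.003, -1.0, -0.0002], [-0.0007, 0.0002, -1.0]] 0.05699578828921275 [-0.37 -0.61  0.12] [ 0.35 -0.14  1.76  0.    1.52  1.92]
```

View pics/c2.png

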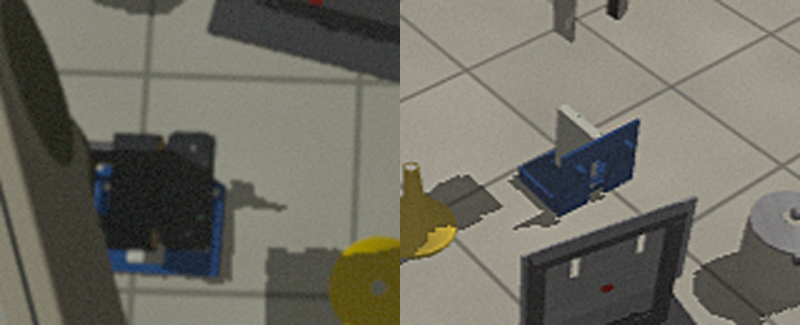

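The gripper is above the tray. In the scene crop the rib top runs from about (560,106) to (602,138), just below the fingers. One quick check of the rib position from this view.

```bash
python3 - <<'E'
from h import *
s=cam("scene1")
for p in((560,106),(566,105),(602,138)): print(onz(s,235+(p[0]-400+.5)/2.5-.5,110+(p[1]+.5)/2.5-.5,.09).round(4))
for X in([.4508,.2196,.09],[.483,.2196+.055,.09],[.483,.2196-.055,.09]):
    u,v=proj(s,X);print(((u-235)*2.5+400).round(1),((v-110)*2.5).round(1))
E
```

```text
[0.4125 0.2192 0.09  ]
[0.4153 0.2257 0.09  ]
[0.4827 0.2205 0.09  ]
581.6 122.6
637.7 117.8
562.4 158.5
```

jog_arm([
  [0,0,0.025,0,0,0],
  [0,0,0.025,0,0,0],
  [0,0,0.025,0,0,0],
  [0,0,0.025,0,0,0],
  [0,0,0.02,0,0,0],
  [0,0,0.02,0,0,0],
  [0,0,0.015,0,0,0],
  [0,0,0.01,0,0,0],
  [0,0,0.005,0,0,0],
  [0,0,0,0,0,0],
])

```text
time_s: 3.45
eef_pos: [0.4503, 0.2194, 0.0477]
tool_rot: [3.141, 0.002, -0.003]
force: [0.7, -0.3, 0.3]
opening: 0.0567
grasp_force: 0.0
```

jog_arm([
  [0,0,0,0,0,0],
  [0,0,0,0,0,0],
  [0,0,0,0,0,0],
  [0,0,0,0,0,0],
  [0,0,0,0,0,0],
  [0,0,0,0,0,0],
  [0,0,0,0,0,0],
  [0,0,0,0,0,0],
], hand=255, squeeze=50)

```text
time_s: 4.12
eef_pos: [0.4511, 0.2198, 0.0488]
tool_rot: [-3.141, -0.001, -0.0]
force: [-0.8, 0.3, 0.6]
opening: 0.0137
grasp_force: 49.8
```

The rib is gripped: opening 13.7 mm, grip 50 N. I'll lift, move in front of the rack and turn to its yaw.

jog_arm([
  [0,0,-0.01,0,0,0],
  [0,0,-0.02,0,0,0],
  [0,0,-0.025,0,0,0],
  [0,0,-0.02,0,0,0],
  [0.015,0.015,0,0,0,0],
  [0.025,0.025,0,0,0,0],
  [0.025,0.025,0,0,0,0],
  [0.025,0.025,0,0,0,0],
  [0.015,0.015,0,0,0,0],
  [0.008,0.011,0,0,0,0],
])

```text
time_s: 4.95
eef_pos: [0.5653, 0.1017, 0.1237]
tool_rot: [3.141, -0.001, -0.0]
force: [-0.1, 0.3, -4.2]
opening: 0.0137
grasp_force: 49.8
```

jog_arm([
  [0,0,0,0,0,0.04],
  [0,0,0,0,0,0.06],
  [0,0,0,0,0,0.06],
  [0,0,0,0,0,0.04],
  [0,0,0,0,0,0.018],
  [0,0,0,0,0,0],
  [0,0,0,0,0,0],
  [0,0,0,0,0,0],
])

```text
time_s: 5.62
eef_pos: [0.5638, 0.1039, 0.1236]
tool_rot: [3.123, -0.338, -0.0]
force: [-0.1, -0.4, -4.6]
opening: 0.0133
grasp_force: 49.8
```

```bash
python3 - <<'E'
from h import *
from plant import snapshot
s,p,R=st();print(s["time_s"],p.round(4),R.round(4).tolist(),s["opening"],np.round(s["force"],2),np.round(s["ft_torque"],2))
ims=[]
for n in("top","scene"):
    c=snapshot(n);np.savez(n+"2.npz",**c)
    f=c["frame"][...,::-1];x,y,w,h=(170,110,130,120) if n=="top" else (255,130,130,120)
    ims.append(cv2.resize(f[y:y+h,x:x+w],None,fx=3,fy=3,interpolation=cv2.INTER_CUBIC))
cv2.imwrite("pics/c3.png",np.clip(np.hstack(ims).astype(float)*1.6,0,255).astype(np.uint8))
E
```

```text
5.6167 [0.5638 0.1039 0.1236] [[0.9768, -0.2142, -0.0003], [-0.2142, -0.9768, 0.0], [-0.0003, 0.0, -1.0]] 0.013254963437111286 [-0.08 -0.44 -4.61] [ 0.05  0.   -0.02]
```

View pics/c3.png

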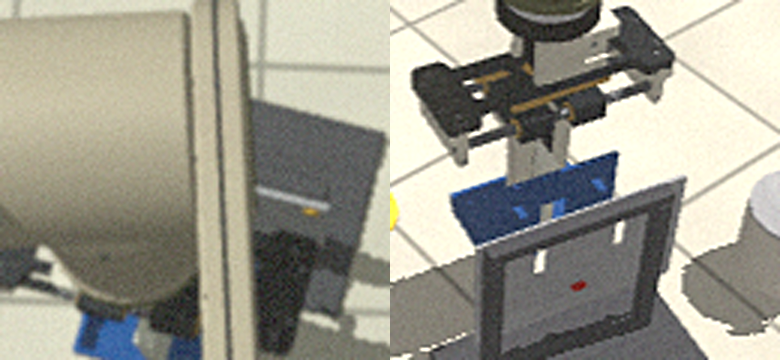

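In the scene crop the tray's tabs are at about (520,213) and (598,186), and the strip's slots at about (540,262) and (618,231). I'll compare the predicted tab pixels with the seen ones to get the view's local bias, then refine the slot position.

```bash
python3 - <<'E'
from h import *
t=cam("top0");s=cam("scene2")
p=np.array([.5638,.1039,.1236]);yaw=np.radians(-12.5);ex=np.array([np.cos(yaw),np.sin(yaw),0]);ey=np.array([-ex[1],ex[0],0]);ez=np.array([0,0,1.])
zb=p[2]-.0488; rear=p+.032*ex; rear[2]=zb
C=lambda X:np.round([(proj(s,X)[0]-255+.5)*3-.5+390,(proj(s,X)[1]-130+.5)*3-.5],1)
for n,X in(("tabR",(.014,-.035,.057)),("tabL",(.014,.035,.057)),("plate TR",(0,-.055,.09)),("plate TL",(0,.055,.09))):
    print(n,C(rear+X[0]*ex+X[1]*ey+X[2]*ez))
foot=np.array([.6665,.071,0])
for off in (.008,.010):
  for dz in(-.004,0,.004):
    o=foot-.0345*ex+off*ey+dz*ez
    print(off,dz,"slots bot/top",[C(o+X[0]*ex+X[1]*ey+X[2]*ez).tolist() for X in((0,-.035,.112),(.004,-.035,.15),(0,.035,.112),(.004,.035,.15),(.002,0,.089),(0,-.09,.168),(0,.09,.168))])
# red in top0
f=t["frame"].astype(int);m=((f[...,0]-f[...,1])>35)&(f[...,0]-f[...,2]>35);m[:165]=0;m[195:]=0;m[:,:225]=0;m[:,250:]=0
v,u=np.nonzero(m);print("red top",u.mean(),v.mean(),len(u),u.min(),u.max(),v.min(),v.max());P=onz(t,u.mean(),v.mean(),.088);print(P.round(4),((P-foot)@ex).round(4),((P-foot)@ey).round(4))
f=s["frame"].astype(int);m=((f[...,0]-f[...,1])>35)&(f[...,0]-f[...,2]>35);m[:210]=0;m[240:]=0;m[:,:300]=0;m[:,340:]=0
v,u=np.nonzero(m);print("red scene crop",(u.mean()-255+.5)*3-.5+390,(v.mean()-130+.5)*3-.5,len(u))
b=f.sum(2)[195:235,295:345]; m=(b>330).astype(np.uint8); n,l,stt,ce=cv2.connectedComponentsWithStats(m)
for i in range(1,n):
    if stt[i][4]>8: x,y,w,h,a=stt[i]; print("bright",(np.array([x+295,x+w+295])-255)*3+390,(np.array([y,y+h])+195-130)*3,a)
E
```

```text
tabR [522.7 228.5]
tabL [600.7 201. ]
plate TR [492.7 194.9]
plate TL [617.7 152.5]
0.008 -0.004 slots bot/top [[535.1, 272.9], [540.1, 243.6], [612.9, 244.5], [620.3, 214.9], [573.5, 279.2], [472.4, 247.1], [681.4, 173.6]]
0.008 0 slots bot/top [[535.4, 269.5], [540.4, 240.0], [613.4, 241.1], [620.9, 211.3], [573.9, 276.0], [472.4, 243.5], [682.1, 169.9]]
0.008 0.004 slots bot/top [[535.6, 266.1], [540.7, 236.4], [613.8, 237.7], [621.4, 207.7], [574.2, 272.7], [472.5, 239.8], [682.8, 166.2]]
0.01 -0.004 slots bot/top [[537.4, 272.0], [542.5, 242.7], [615.0, 243.7], [622.6, 214.1], [575.7, 278.4], [474.8, 246.3], [683.5, 172.9]]
0.01 0 slots bot/top [[537.7, 268.7], [542.7, 239.2], [615.5, 240.3], [623.1, 210.5], [576.1, 275.2], [474.9, 242.6], [684.3, 169.2]]
0.01 0.004 slots bot/top [[537.9, 265.3], [543.0, 235.6], [616.0, 236.9], [623.6, 206.9], [576.4, 271.9], [475.0, 238.9], [685.0, 165.5]]
red top 236.07142857142858 179.71428571428572 14 234 238 178 181
[0.631  0.0873 0.088 ] -0.0382 0.0082
red scene crop 577.5999999999999 285.70000000000005 10
bright [615 624] [222 243] 18
bright [534 546] [249 273] 22
```

```bash
python3 - <<'E'
from h import *
s=cam("scene2");f=s["frame"][...,::-1][160:225,295:345]
cv2.imwrite("pics/c4.png",np.clip(cv2.resize(f,None,fx=9,fy=9,interpolation=cv2.INTER_CUBIC).astype(float)*1.8,0,255).astype(np.uint8))
E
```

```text
(no output)
```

View pics/c4.png

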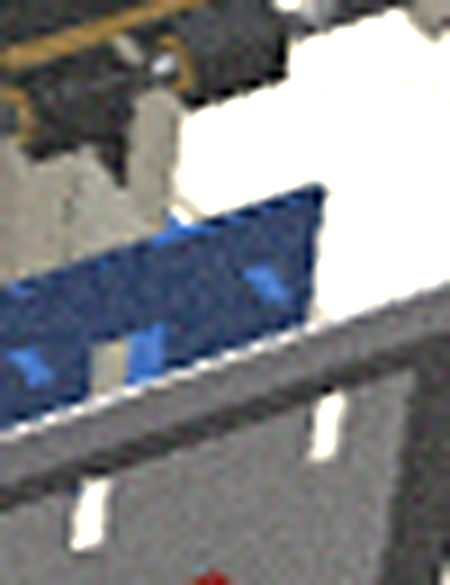

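The predicted plate corner (618,152) matches the seen one, so this view's calibration is good here. From the slots' lower ends, (539,272) and (617,243) in the previous crop's pixels, the strip offset is about +9.5 mm in y and -3 to -4 mm in z. The tool is already aligned in y, so I'll lower by 3 mm and approach.

jog_arm([
  [0,0,0.003,0,0,0],
  [0.005,0,0,0,0,0],
  [0.007,0,0,0,0,0],
  [0.005,0,0,0,0,0],
  [0.003,0,0,0,0,0],
  [0,0,0,0,0,0],
  [0,0,0,0,0,0],
])

```text
time_s: 6.3
eef_pos: [0.5838, 0.0993, 0.1205]
tool_rot: [-3.123, 0.341, 0.0]
force: [0.7, -1.0, -4.8]
opening: 0.0137
grasp_force: 49.8
```

jog_arm([
  [0.001,0,0,0,0,0],
  [0.001,0,0,0,0,0],
  [0.001,0,0,0,0,0],
  [0.001,0,0,0,0,0],
  [0,0,0,0,0,0],
  [0,0,0,0,0,0],
])

```text
time_s: 6.8
eef_pos: [0.5875, 0.0986, 0.1207]
tool_rot: [-3.123, 0.34, -0.0]
force: [-0.1, -0.9, -2.7]
opening: 0.0137
grasp_force: 49.8
```

jog_arm([
  [0.001,0,0,0,0,0],
  [0.001,0,0,0,0,0],
  [0.001,0,0,0,0,0],
  [0,0,0,0,0,0],
  [0,0,0,0,0,0],
])

```text
time_s: 7.22
eef_pos: [0.5905, 0.0979, 0.1206]
tool_rot: [-3.123, 0.341, 0.0]
force: [-0.8, -0.4, -4.3]
opening: 0.0137
grasp_force: 49.8
```

jog_arm([
  [0.001,0,0,0,0,0],
  [0.001,0,0,0,0,0],
  [0,0,0,0,0,0],
  [0,0,0,0,0,0],
])

```text
time_s: 7.55
eef_pos: [0.5925, 0.0975, 0.1207]
tool_rot: [-3.123, 0.341, -0.0]
force: [-0.2, -0.8, -4.1]
opening: 0.0136
grasp_force: 49.8
```

jog_arm([
  [0.001,0,0,0,0,0],
  [0.001,0,0,0,0,0],
  [0,0,0,0,0,0],
  [0,0,0,0,0,0],
])

```text
time_s: 7.88
eef_pos: [0.5944, 0.097, 0.1207]
tool_rot: [3.123, -0.341, 0.0]
force: [0.2, 0.1, -4.2]
opening: 0.0137
grasp_force: 49.8
```

jog_arm([
  [0.001,0,0,0,0,0],
  [0.001,0,0,0,0,0],
  [0.001,0,0,0,0,0],
  [0,0,0,0,0,0],
  [0,0,0,0,0,0],
])

```text
time_s: 8.3
eef_pos: [0.5973, 0.0964, 0.1206]
tool_rot: [3.123, -0.341, -0.0]
force: [0.5, -0.1, -3.1]
opening: 0.0137
grasp_force: 49.8
```

jog_arm([
  [0,0.0005,0,0,0,0],
  [0,0.0005,0,0,0,0],
  [0,0,0,0,0,0],
  [0,0,0,0,0,0],
])

```text
time_s: 8.63
eef_pos: [0.597, 0.0954, 0.1206]
tool_rot: [-3.123, 0.341, 0.0]
force: [-0.4, 0.7, -3.5]
opening: 0.0143
grasp_force: 49.8
```

jog_arm([
  [0,0.0005,0,0,0,0],
  [0,0.0005,0,0,0,0],
  [0,0,0,0,0,0],
  [0,0,0,0,0,0],
])

```text
time_s: 8.97
eef_pos: [0.5968, 0.0944, 0.1206]
tool_rot: [-3.123, 0.341, 0.0]
force: [0.4, 0.2, -3.8]
opening: 0.0136
grasp_force: 49.8
```

jog_arm([
  [0,0.0005,0,0,0,0],
  [0,0.0005,0,0,0,0],
  [0,0,0,0,0,0],
  [0,0,0,0,0,0],
])

```text
time_s: 9.3
eef_pos: [0.5967, 0.0939, 0.1207]
tool_rot: [-3.122, 0.34, -0.0]
force: [1.5, 3.6, -3.9]
opening: 0.0139
grasp_force: 49.9
```

```bash
python3 - <<'E'
from h import *
from plant import snapshot
s,p,R=st();print(s["time_s"],p.round(4),np.round(s["force"],2),np.round(s["ft_torque"],2))
c=snapshot("scene");np.savez("scene3.npz",**c)
f=c["frame"][...,::-1][165:245,275:360]
cv2.imwrite("pics/c5.png",np.clip(cv2.resize(f,None,fx=7,fy=7,interpolation=cv2.INTER_CUBIC).astype(float)*1.8,0,255).astype(np.uint8))
E
```

```text
9.3 [0.5967 0.0939 0.1207] [ 1.45  3.63 -3.92] [ 0.65 -0.03  0.08]
```

View pics/c5.png

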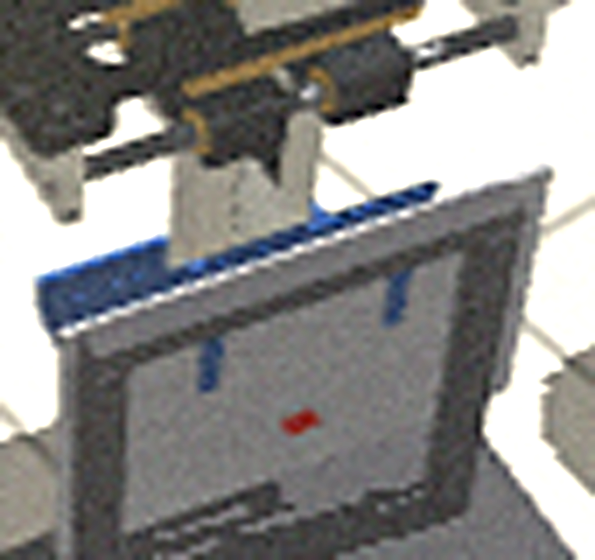

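The slots are now filled with blue, at (210,365) and (397,297), so both tabs are in them. The -y side touched at about 2.6 mm. I'll re-centre by +1.4 mm and advance until flush.

jog_arm([
  [0,-0.0007,0,0,0,0],
  [0,-0.0007,0,0,0,0],
  [0.001,0,0,0,0,0],
  [0.001,0,0,0,0,0],
  [0,0,0,0,0,0],
  [0,0,0,0,0,0],
])

```text
time_s: 9.85
eef_pos: [0.599, 0.0942, 0.1206]
tool_rot: [3.123, -0.341, -0.0]
force: [0.0, -0.8, -4.5]
opening: 0.0136
grasp_force: 49.8
```

jog_arm([
  [0.001,0,0,0,0,0],
  [0.001,0,0,0,0,0],
  [0,0,0,0,0,0],
  [0,0,0,0,0,0],
])

```text
time_s: 10.18
eef_pos: [0.6009, 0.0939, 0.1206]
tool_rot: [-3.123, 0.341, -0.0]
force: [-0.4, 0.3, -3.9]
opening: 0.0136
grasp_force: 49.8
```

jog_arm([
  [0.001,0,0,0,0,0],
  [0,0,0,0,0,0],
  [0,0,0,0,0,0],
])

```text
time_s: 10.43
eef_pos: [0.6019, 0.0938, 0.1207]
tool_rot: [-3.123, 0.341, -0.0]
force: [0.6, -0.7, -3.5]
opening: 0.0138
grasp_force: 49.8
```

jog_arm([
  [0.001,0,0,0,0,0],
  [0,0,0,0,0,0],
  [0,0,0,0,0,0],
])

```text
time_s: 10.68
eef_pos: [0.6028, 0.0935, 0.1207]
tool_rot: [-3.123, 0.341, -0.0]
force: [0.7, 0.0, -4.1]
opening: 0.0137
grasp_force: 49.8
```

jog_arm([
  [0.001,0,0,0,0,0],
  [0,0,0,0,0,0],
  [0,0,0,0,0,0],
])

```text
time_s: 10.93
eef_pos: [0.6038, 0.0933, 0.1206]
tool_rot: [3.123, -0.341, -0.0]
force: [-0.3, 0.8, -3.4]
opening: 0.0134
grasp_force: 49.8
```

jog_arm([
  [0.001,0,0,0,0,0],
  [0,0,0,0,0,0],
  [0,0,0,0,0,0],
])

```text
time_s: 11.18
eef_pos: [0.6043, 0.0932, 0.1204]
tool_rot: [3.123, -0.34, -0.002]
force: [-2.9, -0.8, -2.7]
opening: 0.0135
grasp_force: 49.9
```

jog_arm([
  [0.001,0,0,0,0,0],
  [0,0,0,0,0,0],
  [0,0,0,0,0,0],
])

```text
time_s: 11.43
eef_pos: [0.6043, 0.0933, 0.1202]
tool_rot: [3.123, -0.34, -0.005]
force: [-8.9, 0.4, 0.4]
opening: 0.014
grasp_force: 49.9
```

Flush contact at x ≈ 0.604. I'll back off 2 mm to ease the force, then go down step by step.

jog_arm([
  [-0.002,0,0,0,0,0],
  [0,0,0,0,0,0],
  [0,0,0.001,0,0,0],
  [0,0,0.001,0,0,0],
  [0,0,0.001,0,0,0],
  [0,0,0,0,0,0],
  [0,0,0,0,0,0],
])

```text
time_s: 12.02
eef_pos: [0.6038, 0.0933, 0.1175]
tool_rot: [3.123, -0.341, -0.0]
force: [-0.2, 0.8, -4.7]
opening: 0.0136
grasp_force: 49.9
```

jog_arm([
  [0,0,0.001,0,0,0],
  [0,0,0.001,0,0,0],
  [0,0,0,0,0,0],
  [0,0,0,0,0,0],
])

```text
time_s: 12.35
eef_pos: [0.6037, 0.0933, 0.1155]
tool_rot: [3.123, -0.341, -0.0]
force: [0.4, -0.2, -4.7]
opening: 0.0137
grasp_force: 49.9
```

jog_arm([
  [0,0,0.001,0,0,0],
  [0,0,0.001,0,0,0],
  [0,0,0,0,0,0],
  [0,0,0,0,0,0],
])

```text
time_s: 12.68
eef_pos: [0.6037, 0.0934, 0.1135]
tool_rot: [3.123, -0.34, -0.0]
force: [0.7, -0.5, -3.3]
opening: 0.0141
grasp_force: 49.9
```

jog_arm([
  [0,0,0.001,0,0,0],
  [0,0,0.001,0,0,0],
  [0,0,0,0,0,0],
  [0,0,0,0,0,0],
], squeeze=60)

```text
time_s: 13.02
eef_pos: [0.6036, 0.0934, 0.1116]
tool_rot: [-3.123, 0.34, 0.001]
force: [-0.6, -0.2, -3.8]
opening: 0.014
grasp_force: 59.9
```

jog_arm([
  [0,0,0.001,0,0,0],
  [0,0,0.001,0,0,0],
  [0,0,0,0,0,0],
  [0,0,0,0,0,0],
])

```text
time_s: 13.35
eef_pos: [0.6037, 0.0935, 0.1098]
tool_rot: [-3.123, 0.34, 0.0]
force: [-2.8, 0.9, 0.8]
opening: 0.0141
grasp_force: 59.9
```

jog_arm([
  [0,0,0.001,0,0,0],
  [0,0,0,0,0,0],
  [0,0,0,0,0,0],
])

```text
time_s: 13.6
eef_pos: [0.6037, 0.0935, 0.1087]
tool_rot: [-3.123, 0.34, 0.0]
force: [-4.4, 0.7, 2.1]
opening: 0.0137
grasp_force: 59.9
```

The catch was met at about z = 0.1105, so the bottom should be near 0.0945. Continuing.

jog_arm([
  [0,0,0.001,0,0,0],
  [0,0,0.001,0,0,0],
  [0,0,0,0,0,0],
  [0,0,0,0,0,0],
])

```text
time_s: 13.93
eef_pos: [0.6035, 0.0934, 0.1064]
tool_rot: [3.123, -0.341, -0.001]
force: [-5.0, 1.3, 2.1]
opening: 0.0133
grasp_force: 59.9
```

jog_arm([
  [0,0,0.001,0,0,0],
  [0,0,0.001,0,0,0],
  [0,0,0,0,0,0],
  [0,0,0,0,0,0],
])

```text
time_s: 14.27
eef_pos: [0.6039, 0.0933, 0.1049]
tool_rot: [-3.123, 0.34, -0.001]
force: [-5.1, 0.9, 5.0]
opening: 0.0139
grasp_force: 59.9
```

jog_arm([
  [0,0,0.001,0,0,0],
  [0,0,0.001,0,0,0],
  [0,0,0,0,0,0],
  [0,0,0,0,0,0],
])

```text
time_s: 14.6
eef_pos: [0.6029, 0.0933, 0.1015]
tool_rot: [3.123, -0.34, -0.003]
force: [-3.3, 1.6, -2.6]
opening: 0.0137
grasp_force: 59.9
```

jog_arm([
  [0,0,0,0,0,0],
  [0,0,0,0,0,0],
])

```text
time_s: 14.77
eef_pos: [0.6029, 0.0933, 0.1015]
tool_rot: [3.123, -0.34, -0.003]
force: [-3.6, 1.2, -4.5]
opening: 0.0137
grasp_force: 59.9
```

```bash
python3 - <<'E'
from h import *
s,p,R=st();print(s["time_s"],p.round(4),R[:,2].round(4),np.round(s["force"],2),np.round(s["ft_torque"],2),s["opening"])
E
```

```text
14.7667 [0.6029 0.0933 0.1015] [-2.1e-03 -1.0e-04 -1.0e+00] [-3.57  1.2  -4.45] [0.35 0.93 0.05] 0.013650591435029601
```

The slope seems passed: Fz has dropped back and only the spring's push in -x (about 4 N) remains. Continuing down.

jog_arm([
  [0,0,0.001,0,0,0],
  [0,0,0.001,0,0,0],
  [0,0,0,0,0,0],
  [0,0,0,0,0,0],
])

```text
time_s: 15.1
eef_pos: [0.6035, 0.0933, 0.1004]
tool_rot: [3.123, -0.341, -0.001]
force: [-5.0, 1.3, -4.3]
opening: 0.0137
grasp_force: 59.9
```

jog_arm([
  [0,0,0.001,0,0,0],
  [0,0,0.001,0,0,0],
  [0,0,0,0,0,0],
  [0,0,0,0,0,0],
])

```text
time_s: 15.43
eef_pos: [0.6037, 0.0933, 0.0986]
tool_rot: [-3.123, 0.341, 0.0]
force: [-5.6, 1.6, -2.5]
opening: 0.0136
grasp_force: 59.9
```

jog_arm([
  [0,0,0.001,0,0,0],
  [0,0,0.001,0,0,0],
  [0,0,0,0,0,0],
  [0,0,0,0,0,0],
])

```text
time_s: 15.77
eef_pos: [0.6043, 0.0932, 0.0968]
tool_rot: [-3.123, 0.341, -0.002]
force: [-1.5, -0.7, -3.9]
opening: 0.0137
grasp_force: 59.9
```

jog_arm([
  [0,0,0.001,0,0,0],
  [0,0,0,0,0,0],
  [0,0,0,0,0,0],
])

```text
time_s: 16.02
eef_pos: [0.6043, 0.0932, 0.0965]
tool_rot: [-3.123, 0.341, -0.002]
force: [-3.1, -0.7, 2.3]
opening: 0.0137
grasp_force: 59.9
```

jog_arm([
  [0,0,0.001,0,0,0],
  [0,0,0,0,0,0],
  [0,0,0,0,0,0],
])

```text
time_s: 16.27
eef_pos: [0.6044, 0.0932, 0.0963]
tool_rot: [-3.123, 0.341, -0.002]
force: [-6.4, -0.3, 10.1]
opening: 0.0137
grasp_force: 59.9
```

Bottomed at z ≈ 0.0965 with stiff resistance. I'll test the lock with a gentle upward pull.

jog_arm([
  [0,0,-0.001,0,0,0],
  [0,0,-0.001,0,0,0],
  [0,0,0,0,0,0],
  [0,0,0,0,0,0],
])

```text
time_s: 16.6
eef_pos: [0.604, 0.0933, 0.0965]
tool_rot: [-3.123, 0.341, -0.001]
force: [-0.5, -0.4, -1.8]
opening: 0.014
grasp_force: 59.9
```

jog_arm([
  [0,0,-0.001,0,0,0],
  [0,0,-0.001,0,0,0],
  [0,0,0,0,0,0],
  [0,0,0,0,0,0],
])

```text
time_s: 16.93
eef_pos: [0.6035, 0.0933, 0.0981]
tool_rot: [3.123, -0.341, -0.001]
force: [0.8, -0.5, -6.1]
opening: 0.014
grasp_force: 59.9
```

jog_arm([
  [0,0,-0.001,0,0,0],
  [0,0,0,0,0,0],
  [0,0,0,0,0,0],
])

```text
time_s: 17.18
eef_pos: [0.6032, 0.0933, 0.0984]
tool_rot: [3.123, -0.341, -0.002]
force: [4.0, 0.1, -16.0]
opening: 0.0135
grasp_force: 59.9
```

```bash
python3 - <<'E'
from h import *
from plant import snapshot
s,p,R=st();print(s["time_s"],p.round(4),R[:,2].round(4),np.round(s["force"],2),np.round(s["ft_torque"],2))
c=snapshot("scene");f=c["frame"][...,::-1][165:245,275:360]
cv2.imwrite("pics/c6.png",np.clip(cv2.resize(f,None,fx=7,fy=7,interpolation=cv2.INTER_CUBIC).astype(float)*1.8,0,255).astype(np.uint8))
E
```

```text
17.1833 [0.6032 0.0933 0.0984] [-1.5e-03 -1.0e-04 -1.0e+00] [  3.98   0.07 -16.05] [ 0.14 -0.49  0.03]
```

View pics/c6.png

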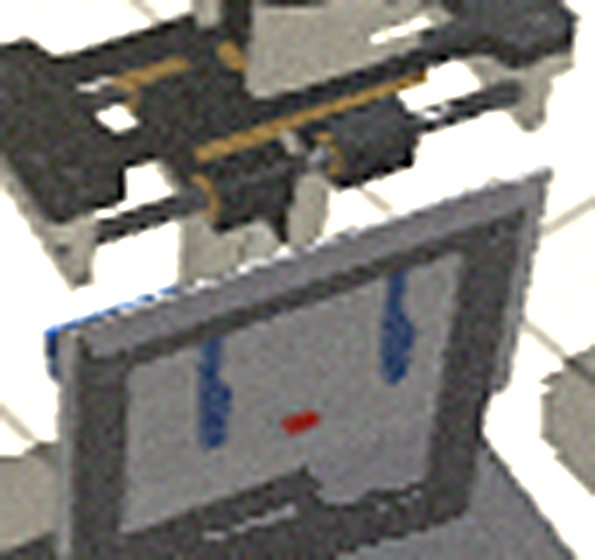

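The tray is locked: a 12 N pull is held, both tabs hang below their slots at (210,440) and (397,375), and the catch is out at (300,421). I'll settle it down, release and retreat.

jog_arm([
  [0,0,-0.0,0,0,0],
  [0,0,0.001,0,0,0],
  [0,0,0.001,0,0,0],
  [0,0,0.001,0,0,0],
  [0.0003,0,0.0002,0,0,0],
  [0,0,0,0,0,0],
  [0,0,0,0,0,0],
])

```text
time_s: 17.82
eef_pos: [0.6044, 0.0935, 0.0973]
tool_rot: [-3.123, 0.34, -0.002]
force: [-2.4, 0.7, -1.5]
opening: 0.0137
grasp_force: 59.9
```

jog_arm([
  [0,0,0,0,0,0],
  [0,0,0,0,0,0],
  [0,0,0,0,0,0],
  [0,0,0,0,0,0],
  [0,0,0,0,0,0],
  [0,0,0,0,0,0],
  [0,0,0,0,0,0],
], hand=110)

```text
time_s: 18.4
eef_pos: [0.6042, 0.0933, 0.0965]
tool_rot: [-3.123, 0.341, -0.0]
force: [0.9, -0.6, 0.1]
opening: 0.0517
grasp_force: 0.0
```

jog_arm([
  [0,0,-0.005,0,0,0],
  [0,0,-0.01,0,0,0],
  [0,0,-0.02,0,0,0],
  [0,0,-0.025,0,0,0],
  [0,0,-0.025,0,0,0],
  [0,0,-0.025,0,0,0],
  [-0.03,0,-0.015,0,0,0],
  [-0.04,0,0,0,0,0],
  [-0.04,0,0,0,0,0],
  [-0.03,0,0,0,0,0],
])

```text
time_s: 19.23
eef_pos: [0.4655, 0.1239, 0.2227]
tool_rot: [-3.122, 0.34, -0.002]
force: [0.4, -0.3, 0.0]
opening: 0.053
grasp_force: 0.0
```

jog_arm([
  [0,0.02,0,0,0,0],
  [0,0.04,0,0,0,0],
  [0,0.04,0,0,0,0],
  [0,0.04,0,0,0,0],
  [0,0.04,0,0,0,0],
  [0,0.02,0,0,0,0],
  [0,0,0,0,0,0],
  [0,0,0,0,0,0],
])

```text
time_s: 19.9
eef_pos: [0.4244, -0.0727, 0.2225]
tool_rot: [3.123, -0.345, 0.003]
force: [0.2, -0.2, -0.2]
opening: 0.0527
grasp_force: 0.0
```

```bash
python3 - <<'E'
from h import *
from plant import snapshot
ims=[]
for n,(x,y) in (("top",(170,110)),("scene",(255,150))):
    f=snapshot(n)["frame"][...,::-1][y:y+130,x:x+130]
    ims.append(cv2.resize(f,None,fx=3,fy=3,interpolation=cv2.INTER_CUBIC))
cv2.imwrite("pics/c7.png",np.clip(np.hstack(ims).astype(float)*1.7,0,255).astype(np.uint8))
E
```

```text
(no output)
```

View pics/c7.png

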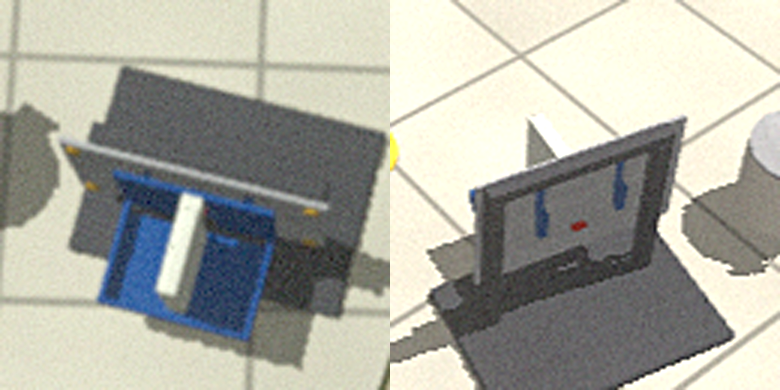

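The tray hangs parallel to the strip: in the top crop the plate edge runs from (115,177) to (273,215). Both tabs sit in the slots at (541,215) and (620,185), and the gripper is clear. Handing in.

```bash
python3 -c "
from plant import ctrl
print(ctrl.finish_job())"
```

```text
the job is handed in; nothing more can be done
None
```

The blue tray hangs locked in the rack: both tabs are in the slots, the catch held against a 12 N upward pull, and the final pictures show it flush; the gripper is clear, and I handed the job in at about 20 s.

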